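# Load a filter block and snap its cover on

## Task

Load the smaller-footed filter block (the one that fits) fully down into the square pocket of the filter dock, and swing the locking lever shut over its foot. Then put the cream cover over the dock and push it down until it snaps home all round, and finish while still pressing it firmly down: do not let go or back off at the end. Leave the other things on the bench where they are.

Things in the scene. Friction and masses are not known exactly. Their poses are not given: they have to be found in the camera images.
- dock: the filter dock, fixed to the bench: black 130 x 110 x 12 mm plinth with a cream upper part on it, 84 (its x) x 64 (its y) mm, top 36 mm above the bench, with 5 mm lead-in edges sloping at 45 degrees. Origin on the bench under the middle of both; z up. A sprung steel catch with a round nose stands 4.5 mm out of the middle of each end face (+x and -x) and gives way inward
- pocket (a point): centre of the mouth of the square pocket in the dock's top, 36 mm above the bench and 10 mm to the dock's +x from its middle; the pocket is 44 x 44 mm, 16 mm deep, square with the dock's axes (same axes as the dock)
- block_home (a point): where the block's centre (block_mid) is when the block is fully down in the pocket and centred: 40 mm above the bench, right above pocket; same axes as the dock. 2 mm of play each way
- cover_seat (a point): middle of the top of the plinth, 12 mm above the bench, on which the rim of the snapped-on cover rests; same axes as the dock
- lever_hinge (a point): the lever's upright pivot axis, on the dock's top (28 mm to the dock's -x and 17.5 mm to its +y from its middle), at the height of the lever arm; the lever's axes: x along the arm towards its post, z up
- lever_knob (a point): middle of the lever's upright finger post, 10 mm diameter, its top 60 mm above the bench (the post stands 17 mm clear above the arm); 63 mm from the pivot. The arm is a flat steel bar 6 mm wide, 38.5 to 43 mm above the bench. The point is 50.5 mm above the bench
- lever (a joint): angle of the locking lever, rad: 0 = shut (arm along the dock's x, over the edge of the block's foot, beside its grip), positive = open, towards the dock's +y; starts at 1.2 to 1.5, stops at 0 and 1.6. Stays where it is left (0.03 N m friction); pushing its post with shut fingers is enough. Clears the foot of a fully seated block by 2.5 mm; while open it is in the cover's way
- block_mid (a point): the filter block to be loaded, at its centre (half-way up, 20 mm above its underside): an aluminium foot 40 x 40 x 16 mm with a chamfered lower edge, and on it a dark grip 24 x 24 mm, 24 mm tall, with a round window on top; 40 mm tall in all, about 90 g; z up, x and y along its sides. It may be turned by any quarter turn
- cover_mid (a point): the snap cover, at its centre (43 mm above its rim): cream cap, open below, 94 (its x) x 74 (its y) mm outside, 88 x 68 mm inside, roof 56 mm above the rim (inside height 52), with a black grip rib on the roof 14 mm wide (its y), 50 mm long (its x), 30 mm tall: 86 mm in all, about 90 g. Each end wall has a window with a lip below it
- spare_block: larger filter block, a bystander: same dark grip but a 54 x 54 mm foot, too big for the pocket; 40 mm tall; origin at the centre of its underside
- objective: bystander: chrome microscope objective standing on the bench, 30 mm diameter, 45 mm tall; origin under its centre
- oil_bottle: bystander: small amber bottle with a black cap, 28 mm diameter, 58 mm tall; origin under its centre
- slide_box: bystander: grey box, about 77 x 102 x 34 mm; origin under its centre
- dish: bystander: clear flat round dish, 56 mm diameter, 14 mm tall; origin under its centre
- screwdriver: bystander: screwdriver lying on the bench, 150 mm long; lies along its x axis, handle to its -x
- jar: bystander: jar with a white cap, 44 mm diameter, 55 mm tall; origin under its centre
- cover: the whole snap cover; origin at the centre of its rim. It goes over the dock's upper part, x along the dock's x (either way round). It first stops with its lips on the catches, 16 mm too high; pushed, the force rises to about 10 to 15 N, then drops suddenly as the catches spring into the windows, and the rim comes down on the plinth (cover_mid 43 mm above cover_seat)
- ledge: the black plinth of the dock; origin on the bench under its middle
Mind the look-alikes: they are no part of the job. Leave any brown look-alike of the cover alone.

How it is judged:
By the outcome, as a careful person would: the job done as asked, in the order asked, and still so for the second after the job is handed in, while the arm keeps its last pose, push and grip.
It also fails if it takes over 72 s, if anything falls off the work surface, if the arm or the gripper's body presses on something with over 40 N, if the wrist force passes 120 N, or if a joint passes its speed limit or range.

## Robot

A 7-joint arm with a two-finger parallel gripper is mounted at the origin on the work surface. World frame = base frame: x ahead of the robot, y to its left, z up, the work surface at z = 0. Lengths are in m, angles in rad, forces in N, time in s.
With the tool pointing down it reaches from about 0.4 to 0.85 m from the base axis. Payload 10.4 kg.
Tool frame: the origin (TCP) lies at the very end of the fingers, on their centre line; the grasp point (between the pads) lies 19 mm behind it; x points along the fingers, z is the direction in which the jaws open and shut, and the axes are right-handed (so a half turn about x gives the same grasp; the last joint's range is limited). The gripper opens to 85 mm and grips with 20 to 120 N. Pads are 22 mm wide; open, the fingers measure 114 mm over their backs; the gripper's body (76 mm by 85 mm) begins 54 mm behind the grasp point. The pads swing forward as they close: fully open they stand 13 mm farther back than shut.
Start: joints at [1.109, 0.332, -0.065, 1.46, 0.022, 1.35, -0.088], TCP at [0.266, -0.566, 0.231] pointing down, gripper open.
Joint ranges: [-2.6, 2.6], [-0.5, 2.12], [-1.47, 1.34], [0.16, 2.42], [-1.27, 4.41], [0.06, 2.06], [-2.6, 2.6]. Speed limits (rad/s): [2.22, 2.22, 2.79, 2.79, 3.14, 3.14, 3.14].

## Interface

Orientations are given as a unit quaternion [x, y, z, w].
In Python, from workcell import telemetry, viewer, manip, spot_in, mark_of gives the robot as it stands. The module is installed in compiled form; this text tells all that it offers.
- The arm moves only by the shell command python3 -m crank 'ROWS' [FORCE]. ROWS is JSON, a list of rows, each a list of 3 entries, a list of its own where there are three numbers: the closure, from 0 (fully open) to 1 (shut), then the shift along the world's x, y, z in cm, then the turn, a rotation vector about the world's x, y, z in rad. A call has 1 to 12 rows; each row shifts and turns the commanded pose from where the row before left it; what a row does not reach is not made up. A row lasts 1/12 s, in which the tool goes at most 41.7 mm and 7.16 degrees, less where a joint would pass 70% of its speed; a pose out of reach is approached as far as the arm can. A call with a gripper value outside its range is refused whole. The fingers move at their own pace and stop on an object; FORCE is the grip in N (left out, the last holds). Time passes only in rows, so rows that do not move let the fingers close. It gives the time, the measured TCP pose, the force and the opening at its end, in the units of the state.
- telemetry.get_obs(): the state, without advancing time (a new reading comes with each control period).
- viewer.camera(name): name is "side" or "top" or "wrist"; returns a dict with "frame" (400x640x3 uint8, red, green, blue), "intrinsics" (3x3 intrinsics, pixels), "cam_to_world" (4x4, takes a point from camera to world coordinates). Camera axes: x right, y up, looking along -z (the intrinsics and any distortion apply to the point x, -y, -z); pixel columns grow to the right and rows downward; lengths in m; the calibration is good to about 2 mm. The wrist camera is an equidistant fisheye: a pixel r from the principal point sees the ray r / f radians off the axis. A picture is of the moment at which its call begins. There is no depth.
- manip.hand_in(): hands the job in, once; it reports no verdict.
Trained networks look in a picture, given as the dict that the camera call returned (one of the last four; its "shot" number tells which), for a name from the list of things; names that differ only in an ending like _2 or _b are one class to them, and where a whole thing is asked for, a point or a joint stands for the part that bears it (a point fixed in the world has none). Each returns a list of dicts, best first, with "conf" (0 to 1); they miss things now and then, are a little off and sometimes report something else, mostly with a low value. They report only what shows in the picture. A call takes as long as a camera call. They do not tell look-alikes from the thing itself.
- spot_in(thing, picture): "location" ([x, y, z] in m, in the coordinates of the camera as it stood for that picture, good to about 4 mm: the middle of the surface that is visible of it).
- mark_of(thing, picture): "location" ([x, y, z] in m, in the coordinates of the camera as it stood for that picture, good to about 4 mm: a listed point, or the origin of a listed thing).
The state is a dict: "clock": time; "joint_pos": joint angles; "joint_velocities": joint speeds; "tau": joint torques, N m; "position": TCP position; "ee_rot": TCP orientation; "ft_force": force on the tool from outside, world axes, zero at the start; "torque": the same for the moment, N m; "grip_width": opening from 0.0 (shut) to 1.0 (fully open).
Only numpy, scipy, OpenCV 4.12 (cv2) and the standard library are available. Lean on these libraries where they do the work, as an engineer would, in place of code of your own. Each camera call takes 0.05 s, during which the arm holds its last target. There are 200 camera calls.

## Working session

There is one attempt and no reset: what is moved stays moved. The work goes in short steps, Python scripts to look and compute and a shell command to move; the robot and the scene stay as the last step left them, time stands still between calls to the robot, and variables do not carry over. Pictures are saved under pics/ and viewed, about 8 in all and at most 12, crops included, and the job is handed in when it is done.

```bash
mkdir -p pics; cat > h.py <<'E'
from workcell import telemetry, viewer, manip, spot_in, mark_of
import numpy as np, cv2
from scipy.spatial.transform import Rotation as R
def w(p,loc): return (p["cam_to_world"]@np.r_[loc,1])[:3]
def find(p,names,f=mark_of,n=3,minc=0.2):
    for nm in names:
        for d in f(nm,p)[:n]:
            if d["conf"]>=minc: print(nm,round(d["conf"],2),np.round(w(p,d["location"])*1000).astype(int), 'px',np.round(proj(p,w(p,d["location"]))).astype(int))
def proj(p,X):
    c=np.linalg.inv(p["cam_to_world"])@np.r_[X,1]; K=p["intrinsics"]
    q=K@np.array([c[0],-c[1],-c[2]]); return q[:2]/q[2]
def plane(p,u,v,z):
    K=p["intrinsics"];T=p["cam_to_world"]
    d=np.linalg.inv(K)@[u,v,1]; d=T[:3,:3]@[d[0],-d[1],-d[2]]; o=T[:3,3]
    return o+d*(z-o[2])/d[2]
def save(p,name): cv2.imwrite("pics/"+name+".png",p["frame"][:,:,::-1])
E
python3 - <<'E'
from h import *
for c in ("top","side"):
    p=viewer.camera(c); save(p,c+"0"); print(c,p["intrinsics"].tolist(),np.round(p["cam_to_world"],3).tolist(),[k for k in p])
    find(p,["dock","pocket","block_home","cover_seat","lever_hinge","lever_knob","block_mid","cover_mid","spare_block","cover","jar","dish","objective","oil_bottle","slide_box","screwdriver"])
o=telemetry.get_obs();print(o)
E
```

```text
top [[516.2388058739346, 0.0, 323.5046427094755], [0.0, 516.2388058739346, 188.91633521328015], [0.0, 0.0, 1.0]] [[-0.003, 0.996, -0.084, 0.423], [-1.0, -0.003, -0.006, 0.02], [-0.007, 0.084, 0.996, 1.43], [0.0, 0.0, 0.0, 1.0]] ['frame', 'intrinsics', 'cam_to_world', 'shot']
dock 0.96 [567   9   3] px [331 180]
pocket 0.61 [576  10  37] px [330 176]
pocket 0.54 [ 474 -268   -4] px [431 214]
block_home 0.79 [578  13  38] px [329 175]
block_home 0.5 [571 255  -1] px [242 179]
cover_seat 0.72 [569  12   8] px [330 179]
lever_hinge 0.48 [544  28  41] px [324 187]
lever_knob 0.49 [557  92  48] px [300 182]
block_mid 0.6 [568  11   1] px [330 180]
block_mid 0.48 [ 604 -288   20] px [439 166]
block_mid 0.26 [495 439   0] px [176 207]
cover_mid 0.94 [ 472 -268   36] px [434 214]
cover_mid 0.94 [ 576 -135   43] px [384 175]
cover_mid 0.86 [ 506 -405   44] px [485 201]
spare_block 0.72 [572 256  -2] px [242 179]
spare_block 0.65 [544  27  38] px [324 187]
cover 0.94 [ 471 -266   -6] px [430 215]
cover 0.86 [ 582 -137    0] px [383 175]
cover 0.64 [ 283 -342   -1] px [460 283]
jar 0.8 [495 437 
[... 1692 characters left out ...]
 'joint_pos': array([ 1.10943064,  0.33218975, -0.06468393,  1.46009319,  0.02161281,
        1.34990016, -0.08849716]), 'joint_velocities': array([ 3.24714765e-04,  1.80863508e-03, -1.80156167e-04, -6.31068541e-04,
       -8.92875002e-04, -6.40071395e-04, -8.03129576e-05]), 'tau': array([-1.05858482e-03, -6.25239873e+01,  4.80281375e-02, -3.91826248e+01,
        1.63683220e-02,  1.97553010e-03, -4.07234165e-05]), 'position': array([ 0.26552864, -0.56581858,  0.23134714]), 'ee_rot': array([ 0.37918514,  0.59679678, -0.37922335,  0.59686003]), 'ft_force': array([-0.32711398,  0.79402182, -1.21663859]), 'torque': array([-0.00838391,  0.03653318, -0.0215446 ]), 'grip_width': 0.9991420296096765}
```

```bash
python3 - <<'E'
import cv2,numpy as np
t=cv2.imread("pics/top0.png"); s=cv2.imread("pics/side0.png")
a=cv2.resize(t[80:320,150:550],(800,480),interpolation=cv2.INTER_CUBIC)
cv2.imwrite("pics/a.png",a)
b=cv2.resize(s[100:340,150:550],(800,480),interpolation=cv2.INTER_CUBIC)
cv2.imwrite("pics/b.png",b)
E
```

```text
(no output)
```

View pics/a.png

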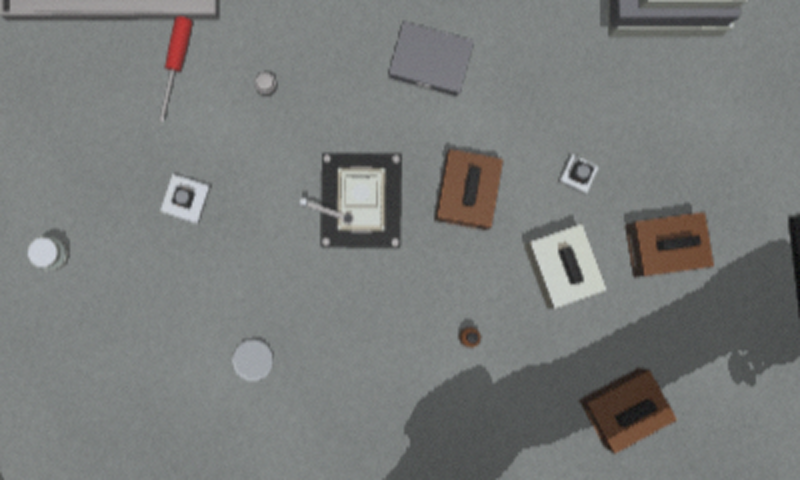

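View pics/b.png

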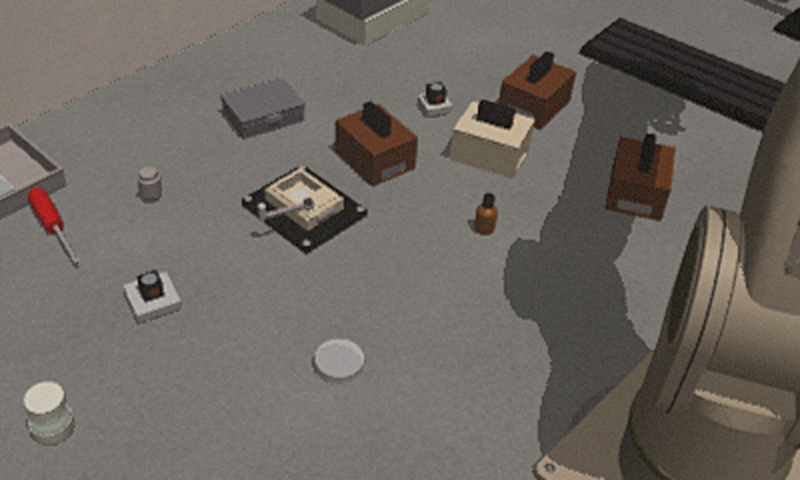

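```bash
python3 - <<'E'
from h import *
o=telemetry.get_obs(); print(np.round(R.from_quat(o["ee_rot"]).as_matrix(),3))
E
python3 -m crank '[[0,[2.8,2.3,0],[0,0,0]],[0,[2.8,2.3,0],[0,0,0]],[0,[2.8,2.3,0],[0,0,0]],[0,[2.8,2.3,0],[0,0,0]],[0,[2.8,2.3,0],[0,0,0]],[0,[2.8,2.3,0],[0,0,0]],[0,[2.8,2.3,0],[0,0,0]],[0,[2.8,2.3,0],[0,0,0]],[0,[2.8,2.3,0],[0,0,0]],[0,[2.8,2.3,0],[0,0,0]],[0,[2.8,2.3,0],[0,0,0]],[0,[0,0,0],[0,0,0]]]'
python3 - <<'E'
from h import *
p=viewer.camera("wrist"); save(p,"w1"); print(p["intrinsics"].tolist(),np.round(p["cam_to_world"],3).tolist())
o=telemetry.get_obs();print(o["clock"],o["position"],np.round(o["joint_pos"],2))
find(p,["block_mid","cover_mid","spare_block"])
E
```

```text
[[ 0.     0.905  0.425]
 [-0.     0.425 -0.905]
 [-1.     0.     0.   ]]
clock: 2.7
position: [0.5791, -0.3046, 0.2309]
ee_rot: [0.378, 0.599, -0.375, 0.599]
ft_force: [-0.3, 1.5, 0.3]
grip_width: 0.998
[[309.70691628693146, 0.0, 320.4442216240391], [0.0, 309.70691628693146, 194.8468442918701], [0.0, 0.0, 1.0]] [[0.434, 0.854, 0.286, 0.653], [-0.901, 0.412, 0.135, -0.269], [-0.002, -0.317, 0.949, 0.373], [0.0, 0.0, 0.0, 1.0]]
2.75 [ 0.57667165 -0.30801686  0.23087601] [ 0.61  0.41 -0.26  1.37  0.1   1.38 -0.77]
block_mid 0.79 [ 602 -297   17] px [324 144]
block_mid 0.59 [567  10  -2] px [61 50]
cover_mid 0.97 [ 505 -407   44] px [371 261]
cover_mid 0.89 [ 286 -347   37] px [257 366]
cover_mid 0.87 [ 481 -264   43] px [253 230]
spare_block 0.84 [570 256  -3] px [-189  -70]
```

View pics/w1.png

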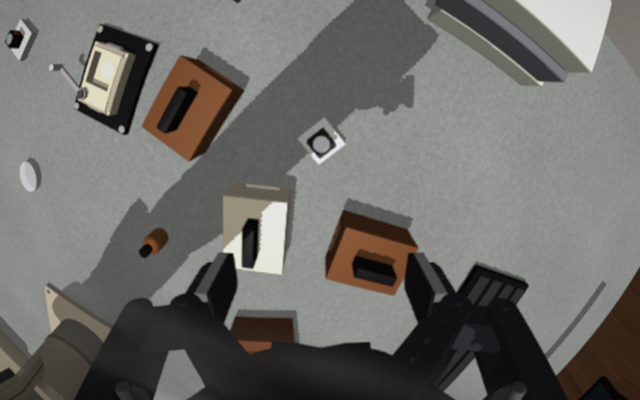

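```bash
cat >> h.py <<'E'
def pix(p,X,fish):
    X=np.atleast_2d(X); c=(X-p["cam_to_world"][:3,3])@p["cam_to_world"][:3,:3]*[1,-1,-1]
    K=p["intrinsics"]
    if not fish: return cv2.projectPoints(c.reshape(-1,1,3),np.zeros(3),np.zeros(3),K,None)[0].reshape(-1,2)
    r=np.hypot(c[:,0],c[:,1]); th=np.arctan2(r,c[:,2]); k=th/np.maximum(r,1e-9)
    return np.c_[K[0,0]*c[:,0]*k+K[0,2],K[1,1]*c[:,1]*k+K[1,2]]
def ortho(p,cx,cy,z,half,n=300,fish=True):
    """image: up=+x world, left=+y world"""
    s=2*half/n; v,u=np.mgrid[0:n,0:n]
    X=np.c_[(cx+half-(v.ravel()+.5)*s),(cy+half-(u.ravel()+.5)*s),np.full(n*n,z)]
    m=pix(p,X,fish).astype(np.float32).reshape(n,n,2)
    return cv2.remap(p["frame"],m[...,0],m[...,1],cv2.INTER_CUBIC)
def rect(mask,cx,cy,half,near=None):
    """largest blob -> centre (m), sizes mm, yaw deg of long axis (world)"""
    n=mask.shape[0]; s=2*half/n
    m=cv2.morphologyEx(mask.astype(np.uint8),cv2.MORPH_OPEN,np.ones((3,3)))
    cs=cv2.findContours(m,cv2.RETR_EXTERNAL,cv2.CHAIN_APPROX_NONE)[0]
    c=max(cs,key=cv2.contourArea); (u,v),sz,a=cv2.minAreaRect(c); b=cv2.boxPoints(((u,v),sz,a))
    e=max((b[1]-b[0],b[2]-b[1]),key=np.linalg.norm)
    yaw=np.degrees(np.arctan2(-e[0],-e[1])); yaw=(yaw+90)%180-90
    return np.round([(cx+half-(v+.5)*s)*1e3,(cy+half-(u+.5)*s)*1e3],1),np.round(np.array(sz)*s*1e3,1),round(yaw,1),b
E
python3 - <<'E'
from h import *
p=viewer.camera("wrist")
A=ortho(p,.604,-.292,.016,.04); B=ortho(p,.604,-.292,.040,.04); C=ortho(p,.476,-.265,.056,.07);D=ortho(p,.57,.01,.036,.09)
g=lambda I:I.astype(float).mean(2)
for nm,m,c in (("foot",g(A)>150,(.604,-.292,.04)),("cover",g(C)>120,(.476,-.265,.07)),("rib",(g(ortho(p,.476,-.265,.086,.035))<50),(.476,-.265,.035))):
    print(nm,*rect(m,*c)[:3])
cv2.imwrite("pics/o1.png",np.vstack([np.hstack([A,B]),np.hstack([C,D])])[:,:,::-1])
print(telemetry.get_obs()["position"])
E
```

```text
foot [ 598.  -304.9] [14.7 43.3] -22.7
cover [ 476. -268.] [139.5 133.5] 0.0
rib [ 484.4 -266.4] [57.3 17.3] 19.4
[ 0.57266921 -0.31415797  0.23134625]
```

View pics/o1.png

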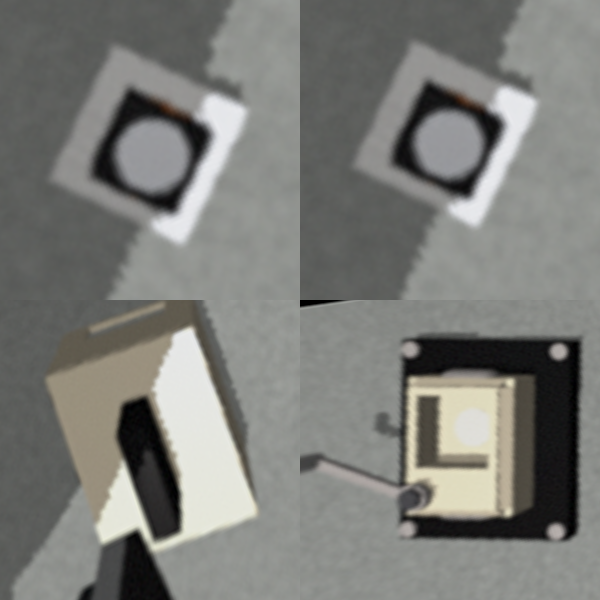

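```bash
python3 -m crank '[[0.3,[0.41,0.28,-1.6],[0,0,-0.1083]],[0.3,[0.41,0.28,-1.6],[0,0,-0.1083]],[0.3,[0.41,0.28,-1.6],[0,0,-0.1083]],[0.3,[0.41,0.28,-1.6],[0,0,-0.1083]],[0.3,[0.41,0.28,-1.6],[0,0,-0.1083]],[0.3,[0.41,0.28,-1.6],[0,0,-0.1083]],[0.3,[0.41,0.28,-1.6],[0,0,-0.1083]],[0.3,[0.41,0.28,-1.6],[0,0,-0.1083]],[0.3,[0,0,0],[0,0,0]],[0.3,[0,0,0],[0,0,0]]]' 40
python3 - <<'E'
from h import *
p=viewer.camera("wrist"); save(p,"w2")
o=telemetry.get_obs();print(o["clock"],o["position"],np.round(o["joint_pos"],2),np.round(R.from_quat(o["ee_rot"]).as_matrix(),3))
A=ortho(p,.604,-.292,.016,.04,400);B=ortho(p,.604,-.292,.040,.04,400)
cv2.imwrite("pics/o2.png",np.hstack([A,B])[:,:,::-1])
find(p,["block_mid"])
E
```

```text
clock: 3.78
position: [0.6054, -0.2911, 0.103]
ee_rot: [-0.594, -0.384, 0.595, -0.383]
ft_force: [0.6, -0.1, -0.5]
grip_width: 0.696
3.8333 [ 0.60591168 -0.29154848  0.10416567] [ 0.47  0.53 -0.12  1.46  0.07  1.16 -1.66] [[ 0.     0.911 -0.412]
 [-0.001 -0.412 -0.911]
 [-1.     0.     0.001]]
block_mid 0.85 [ 605 -294   20] px [325 202]
block_mid 0.38 [580  15  37] px [ 14 370]
```

View pics/o2.png

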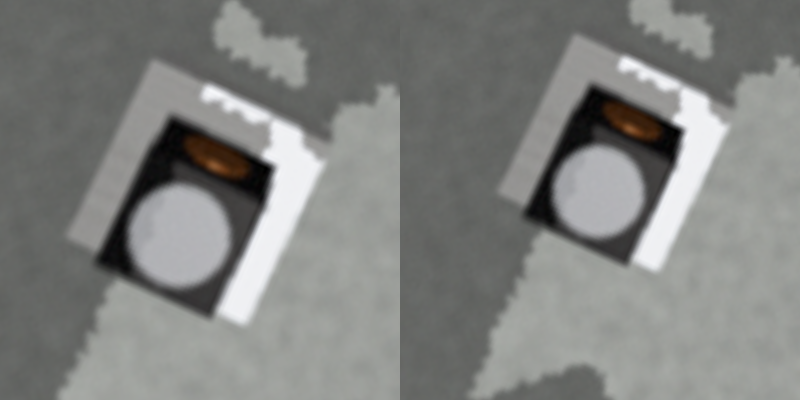

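```bash
python3 -m crank '[[0.3,[-0.04,-0.03,-2],[0,0,-0.02]],[0.3,[0,0,-2],[0,0,0]],[0.3,[0,0,-2],[0,0,0]],[0.3,[0,0,-1.5],[0,0,0]],[0.3,[0,0,-0.9],[0,0,0]],[0.3,[0,0,0],[0,0,0]],[1,[0,0,0],[0,0,0]],[1,[0,0,0],[0,0,0]],[1,[0,0,0],[0,0,0]],[1,[0,0,0],[0,0,0]],[1,[0,0,0],[0,0,0]],[1,[0,0,0],[0,0,0]]]' 50
```

```text
clock: 4.88
position: [0.607, -0.2913, 0.0212]
ee_rot: [0.599, 0.376, -0.598, 0.377]
ft_force: [-1.1, -0.2, 6.6]
grip_width: 0.269
```

```bash
python3 -m crank '[[1,[0,0,3],[0,0,0]],[1,[0,0,4],[0,0,0]],[1,[0,0,4],[0,0,0]],[1,[0,0,3],[0,0,0]],[1,[-0.4,4,0],[0,0,0.063]],[1,[-0.4,4,0],[0,0,0.063]],[1,[-0.4,4,0],[0,0,0.063]],[1,[-0.4,4,0],[0,0,0.063]],[1,[-0.4,4,0],[0,0,0.063]],[1,[-0.4,4,0],[0,0,0.063]],[1,[-0.4,4,0],[0,0,0.063]],[1,[0,2.2,0],[0,0,0]]]' 
python3 -m crank '[[1,[0,0,0],[0,0,0]],[1,[0,0,0],[0,0,0]],[1,[0,0,0],[0,0,0]]]'
python3 - <<'E'
from h import *
p=viewer.camera("wrist"); save(p,"w3")
o=telemetry.get_obs();print(o["clock"],o["position"],o["grip_width"],np.round(o["joint_pos"],2),np.round(R.from_quat(o["ee_rot"]).as_matrix(),3))
A=ortho(p,.57,.01,.036,.08,400);B=ortho(p,.57,.01,.012,.08,400)
cv2.imwrite("pics/o3.png",np.hstack([A,B])[:,:,::-1])
find(p,["pocket","dock","lever_hinge","lever_knob","block_mid","cover_seat"])
t=viewer.camera("top"); save(t,"t3"); find(t,["block_mid","pocket","lever_knob"])
E
```

```text
clock: 5.88
position: [0.577, 0.017, 0.1602]
ee_rot: [0.5, 0.501, -0.499, 0.5]
ft_force: [0.2, 0.4, -0.3]
grip_width: 0.269
clock: 6.13
position: [0.5781, 0.0101, 0.1596]
ee_rot: [-0.502, -0.498, 0.502, -0.498]
ft_force: [-0.5, -1.1, -0.7]
grip_width: 0.267
6.1833 [0.57809848 0.00954932 0.15947412] 0.26925406618050574 [ 0.18  0.3  -0.33  1.67  0.1   1.19 -1.75] [[ 0.     1.    -0.009]
 [-0.001 -0.009 -1.   ]
 [-1.     0.     0.001]]
pocket 0.58 [580  12  36] px [318 185]
dock 0.95 [573   8  -2] px [322 181]
lever_hinge 0.39 [ 476 -266    1] px [571 264]
block_mid 0.67 [575   7 156] px [327 260]
cover_seat 0.91 [565  11  14] px [320 194]
lever_knob 0.37 [559  91  52] px [300 182]
```

View pics/o3.png

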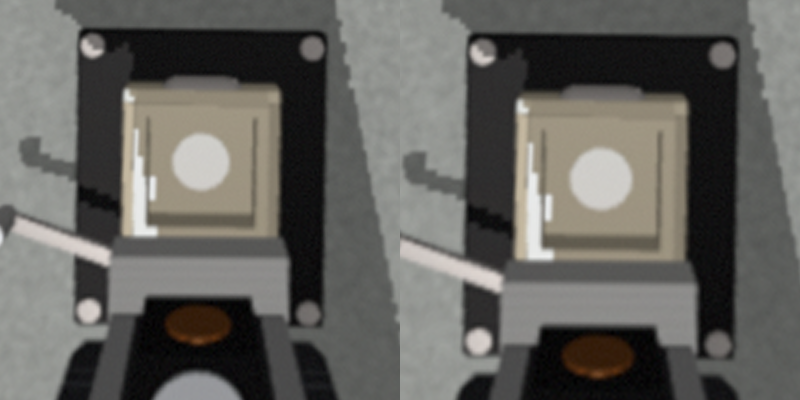

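```bash
cat >> h.py <<'E'
def box(c,yaw,sx,sy,z,off=(0,0)):
    q=np.array([[-1,-1],[1,-1],[1,1],[-1,1]])*[sx/2,sy/2]+off
    a=np.radians(yaw); M=np.array([[np.cos(a),-np.sin(a)],[np.sin(a),np.cos(a)]])
    return np.c_[q@M.T+c,np.full(4,z)]
def overlay(p,polys,fish,roi,k,name):
    u,v,w_,h_=roi; I=cv2.resize(p["frame"][v:v+h_,u:u+w_],None,fx=k,fy=k,interpolation=cv2.INTER_CUBIC)[:,:,::-1].copy()
    cols=[(0,0,255),(0,255,0),(255,0,0),(255,0,255),(0,255,255),(255,255,0)]
    for i,P in enumerate(polys):
        q=((pix(p,P,fish)-[u,v]+.5)*k*16-8).astype(np.int32); cv2.polylines(I,[q.reshape(-1,1,2)],True,cols[i%6],1,cv2.LINE_AA,4)
    cv2.imwrite("pics/"+name+".png",I)
E
python3 - <<'E'
from h import *
p=viewer.camera("wrist")
o=telemetry.get_obs();t=o["position"]; print(t)
d=np.array([.572,.009]); y=-.7
overlay(p,[box(d,y,130,110,12) if 0 else box(d,y,.13,.11,.012),box(d,y,.074,.054,.036),box(d,y,.044,.044,.036,(.01,0)),box(d,y,.044,.044,.020,(.01,0)),box(t[:2],-.5,.04,.04,t[2]-.0052),box(t[:2],-.5,.024,.024,t[2]+.0188)],True,(220,90,200,200),4,"v4")
E
```

```text
[0.57797374 0.01125877 0.15933655]
```

View pics/v4.png

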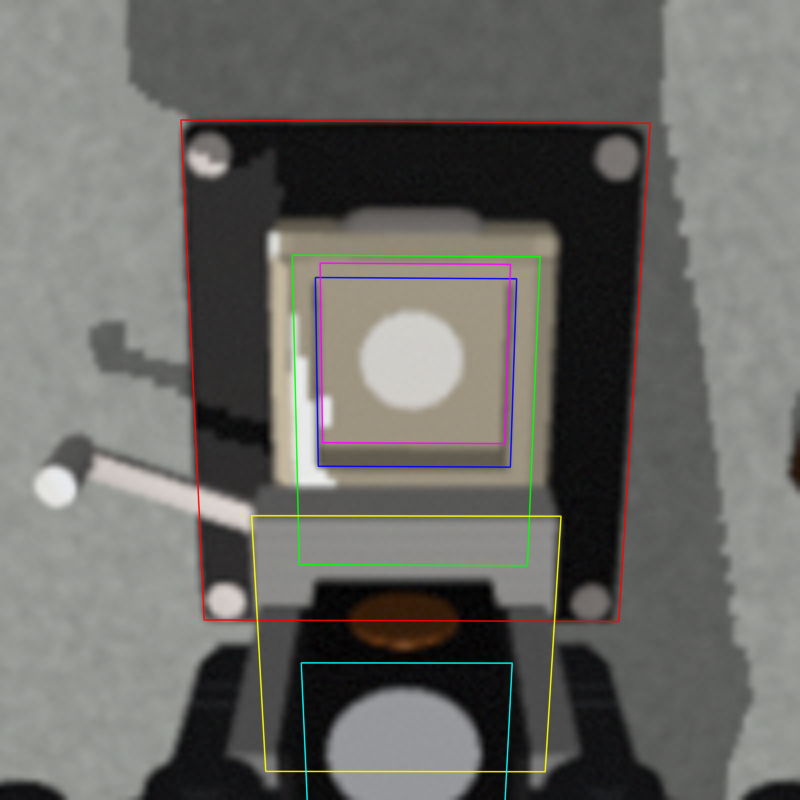

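```bash
python3 -m crank '[[1,[0.2,-0.07,-2],[0,0,0]],[1,[0.19,-0.07,-2],[0,0,-0.003]],[1,[0,0,-2],[0,0,0]],[1,[0,0,-2],[0,0,0]],[1,[0,0,-1.6],[0,0,0]],[1,[0,0,0],[0,0,0]],[1,[0,0,0],[0,0,0]],[1,[0,0,-0.3],[0,0,0]],[1,[0,0,-0.3],[0,0,0]],[1,[0,0,-0.2],[0,0,0]],[1,[0,0,-0.2],[0,0,0]]]'
python3 -m crank '[[1,[0,0,-0.3],[0,0,0]],[1,[0,0,-0.3],[0,0,0]],[1,[0,0,0],[0,0,0]]]'
```

```text
clock: 7.65
position: [0.5822, 0.0099, 0.0538]
ee_rot: [0.503, 0.497, -0.502, 0.498]
ft_force: [-0.4, -0.5, -0.9]
grip_width: 0.267
clock: 7.9
position: [0.5815, 0.0099, 0.0467]
ee_rot: [-0.502, -0.498, 0.503, -0.497]
ft_force: [0.3, -0.2, -1.0]
grip_width: 0.265
```

```bash
python3 -m crank '[[1,[0,0,-0.2],[0,0,0]],[1,[0,0,-0.2],[0,0,0]],[1,[0,0,-0.2],[0,0,0]],[1,[0,0,0],[0,0,0]],[1,[0,0,0],[0,0,0]]]'
```

```text
clock: 8.32
position: [0.5818, 0.0099, 0.0412]
ee_rot: [-0.502, -0.498, 0.502, -0.498]
ft_force: [-0.0, -0.7, -1.7]
grip_width: 0.269
```

```bash
python3 -m crank '[[1,[0,0,-0.15],[0,0,0]],[1,[0,0,-0.15],[0,0,0]],[1,[0,0,0],[0,0,0]]]'
```

```text
clock: 8.57
position: [0.582, 0.0099, 0.041]
ee_rot: [-0.502, -0.497, 0.503, -0.498]
ft_force: [-13.9, -0.6, 28.8]
grip_width: 0.27
```

```bash
python3 -m crank '[[1,[0,0,0.25],[0,0,0]],[0.55,[0,0,0],[0,0,0]],[0.55,[0,0,0],[0,0,0]],[0.55,[0,0,0],[0,0,0]],[0.55,[0,0,0.5],[0,0,0]],[0.55,[0,0,1],[0,0,0]],[0.55,[0,0,2],[0,0,0]],[0.55,[0,0,3],[0,0,0]],[0.55,[0,0,1],[0,0,0]]]'
python3 -m crank '[[1,[-0.56,1.49,0],[0,0,0.0997]],[1,[-0.56,1.49,0],[0,0,0.0997]],[1,[-0.56,1.49,0],[0,0,0.0997]],[1,[-0.56,1.49,0],[0,0,0.0997]],[1,[-0.56,1.49,0],[0,0,0.0997]],[1,[-0.56,1.49,0],[0,0,0.0997]],[1,[-0.56,1.49,0],[0,0,0.0997]],[1,[0,0,0],[0,0,0]],[1,[0,0,0],[0,0,0]]]'
python3 - <<'E'
from h import *
p=viewer.camera("wrist"); save(p,"w5")
o=telemetry.get_obs();t=o["position"]; print(t,o["grip_width"],np.round(o["joint_pos"],2),o["clock"])
find(p,["lever_knob","block_mid"]); q=viewer.camera("top");find(q,["lever_knob","block_mid"]); save(q,"t5")
h=np.array([.5442,.0268]); a=np.radians(76.8); k=h+.063*np.r_[np.cos(a),np.sin(a)]
d=np.array([.572,.009]);b=d+[.01,0]
overlay(p,[box(d,-.7,.13,.11,.012),box(b,-.7,.04,.04,.036),box(b,-.7,.024,.024,.060),box(k,0,.01,.01,.06),box(h,0,.006,.006,.043)],True,(120,0,400,300),2,"v5")
E
```

```text
clock: 9.32
position: [0.5836, 0.0102, 0.1205]
ee_rot: [0.504, 0.496, -0.501, 0.499]
ft_force: [0.8, 0.1, 1.1]
grip_width: 0.447
clock: 10.07
position: [0.5427, 0.1147, 0.1164]
ee_rot: [0.302, 0.639, -0.302, 0.64]
ft_force: [0.3, -0.3, -0.2]
grip_width: -0.002
[0.54301575 0.11365906 0.11629128] -0.0004962293271147779 [ 0.13  0.31 -0.49  1.77  0.16  1.1  -1.3 ] 10.1167
lever_knob 0.57 [565  92  47] px [365 206]
block_mid 0.77 [580  12  40] px [330 174]
```

View pics/v5.png

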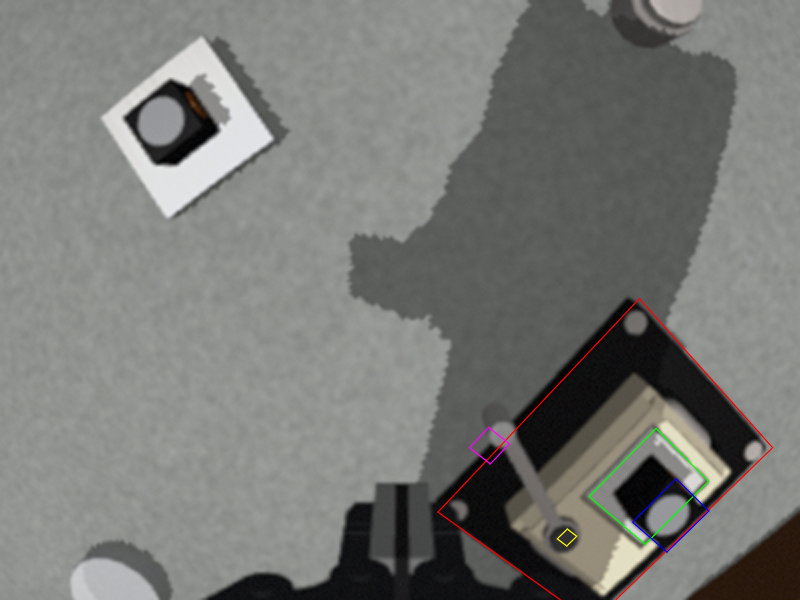

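```bash
python3 -m crank '[[1,[0,0,-2],[0,0,0]],[1,[0,0,-2],[0,0,0]],[1,[0,0,-2],[0,0,0]],[1,[0,0,-0.9],[0,0,0]],[1,[0.7,-0.46,0],[0,0,0]],[1,[0.6,-0.46,0],[0,0,0]],[1,[0.55,-0.25,0],[0,0,0]],[1,[0.55,-0.25,0],[0,0,0]],[1,[0.65,-0.5,0],[0,0,0]],[1,[0.65,-0.51,0],[0,0,0]],[1,[0.5,-0.65,0],[0,0,0]],[1,[0.5,-0.65,0],[0,0,0]]]'
python3 -m crank '[[1,[0.32,-0.76,0],[0,0,0]],[1,[0.31,-0.76,0],[0,0,0]],[1,[0.11,-0.8,0],[0,0,0]],[1,[0.1,-0.8,0],[0,0,0]],[1,[0,-0.1,0],[0,0,0]],[1,[0,0,0],[0,0,0]]]'
```

```text
clock: 11.37
position: [0.5905, 0.0762, 0.0471]
ee_rot: [0.302, 0.639, -0.302, 0.64]
ft_force: [-0.5, 0.6, 0.1]
grip_width: 0.002
clock: 11.87
position: [0.5979, 0.0442, 0.0468]
ee_rot: [0.302, 0.639, -0.302, 0.639]
ft_force: [0.0, 0.6, -0.6]
grip_width: 0.001
```

```bash
python3 -m crank '[[1,[0,-0.2,0],[0,0,0]],[1,[0,-0.1,0],[0,0,0]],[1,[0,0,0],[0,0,0]]]'
python3 - <<'E'
from h import *
p=viewer.camera("wrist"); save(p,"w6")
find(p,["lever_knob","block_mid"])
E
```

```text
clock: 12.12
position: [0.5979, 0.0433, 0.0469]
ee_rot: [0.302, 0.64, -0.301, 0.639]
ft_force: [-0.3, 4.0, -0.6]
grip_width: -0.001
lever_knob 0.59 [604  31  48] px [348 265]
```

View pics/w6.png

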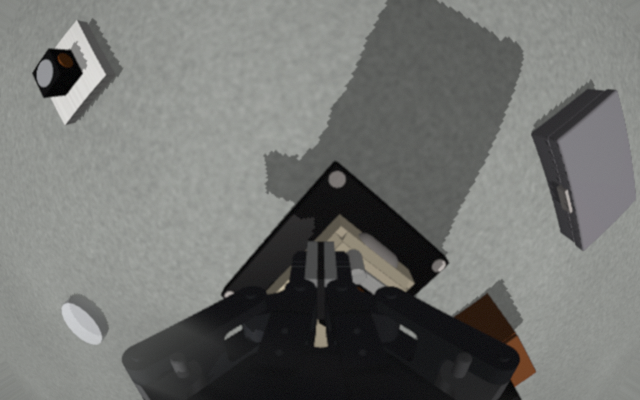

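```bash
python3 -m crank '[[1,[0,0.6,0],[0,0,0]],[1,[-0.3,1,0.5],[0,0,0]],[1,[0,0,3.5],[0,0,0]],[1,[0,0,4],[0,0,0]],[1,[0,0,4],[0,0,0]],[0.5,[-1,-2,4],[0,0,-0.1]],[0.5,[-1,-3.5,1],[0,0,-0.1]],[0.5,[-1,-3.5,0],[0,0,-0.1]],[0.5,[-1,-3.5,0],[0,0,-0.05]],[0.5,[-1,-3.5,0],[0,0,0]],[0.5,[0,0,0],[0,0,0]],[0.5,[0,0,0],[0,0,0]]]'
python3 - <<'E'
from h import *
p=viewer.camera("wrist"); save(p,"w7")
o=telemetry.get_obs();t=o["position"]; print(t,np.round(o["joint_pos"],2),o["clock"])
find(p,["lever_knob","block_mid","cover_mid","cover"])
d=np.array([.572,.009]); 
A=ortho(p,*d,.05,.05,400); B=ortho(p,.476,-.266,.056,.065,400); cv2.imwrite("pics/o7.png",np.hstack([A,B])[:,:,::-1])
E
```

```text
clock: 13.27
position: [0.5453, -0.1026, 0.2136]
ee_rot: [0.41, 0.576, -0.41, 0.576]
ft_force: [-0.3, 1.7, 0.8]
grip_width: 0.502
[ 0.54578005 -0.10036591  0.21356761] [ 0.39  0.21 -0.34  1.66  0.07  1.28 -1.19] 13.3167
lever_knob 0.9 [606  30  46] px [207  70]
lever_knob 0.37 [ 473 -268    2] px [423 257]
block_mid 0.87 [578   5  36] px [228 107]
cover_mid 0.98 [ 287 -346   41] px [425 400]
cover_mid 0.9 [ 479 -263   42] px [432 270]
cover_mid 0.61 [ 505 -409   46] px [555 289]
cover 0.96 [ 473 -265    1] px [421 257]
cover 0.94 [ 293 -347   -2] px [418 371]
cover 0.83 [ 505 -405   -4] px [526 265]
```

View pics/o7.png

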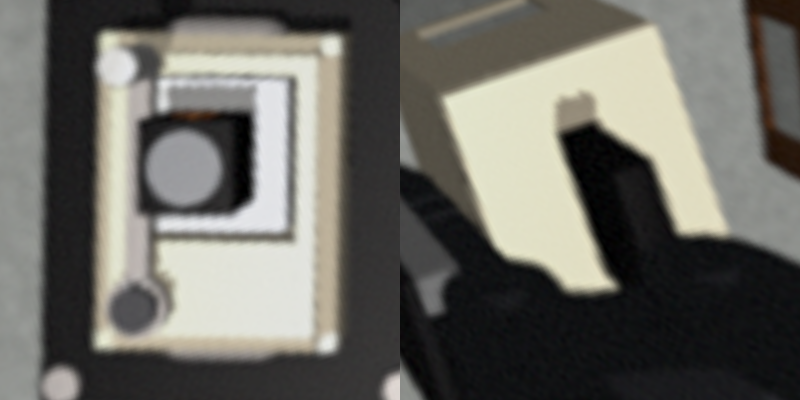

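```bash
python3 -m crank '[[0.5,[-1.3,-3.2,0],[0,0,-0.02]],[0.5,[-1.3,-3.2,0],[0,0,0]],[0.5,[-1.4,-3.3,0],[0,0,0]],[0.5,[-1.4,-3.3,-1],[0,0,0]],[0.5,[-1.46,-3.4,-2],[0,0,0]],[0.5,[0,0,-3],[0,0,0]],[0.5,[0,0,-2],[0,0,0]],[0.5,[0,0,0],[0,0,0]],[0.5,[0,0,0],[0,0,0]],[0.5,[0,0,0],[0,0,0]]]' 110
python3 - <<'E'
from h import *
p=viewer.camera("wrist"); save(p,"w8")
o=telemetry.get_obs();t=o["position"]; print(t,np.round(o["joint_pos"],2),o["clock"],np.round(R.from_quat(o["ee_rot"]).as_matrix(),3))
find(p,["cover_mid","cover"])
c=np.array([.477,-.2653]); y=18.8
overlay(p,[box(c,y,.094,.074,.056),box(c,y,.050,.014,.086),box(c,y,.05,.014,.056),box(c,y,.094,.074,0)],True,(220,60,200,200),4,"v8")
E
```

```text
clock: 14.35
position: [0.4788, -0.2635, 0.1348]
ee_rot: [0.414, 0.573, -0.414, 0.574]
ft_force: [0.7, 0.1, 0.2]
grip_width: 0.503
[ 0.47892072 -0.2637855   0.13517144] [ 0.6   0.25 -0.21  1.78  0.06  1.12 -0.88] 14.4 [[ 0.002  0.949  0.314]
 [-0.001  0.314 -0.949]
 [-1.     0.002  0.002]]
cover_mid 0.91 [ 481 -263   40] px [321 195]
cover_mid 0.85 [ 506 -410   46] px [503 224]
cover_mid 0.72 [ 582 -137   41] px [188   2]
cover 0.95 [ 474 -264    6] px [319 191]
cover 0.92 [ 584 -139    2] px [212  15]
cover 0.59 [ 293 -347   -2] px [338 353]
```

View pics/v8.png

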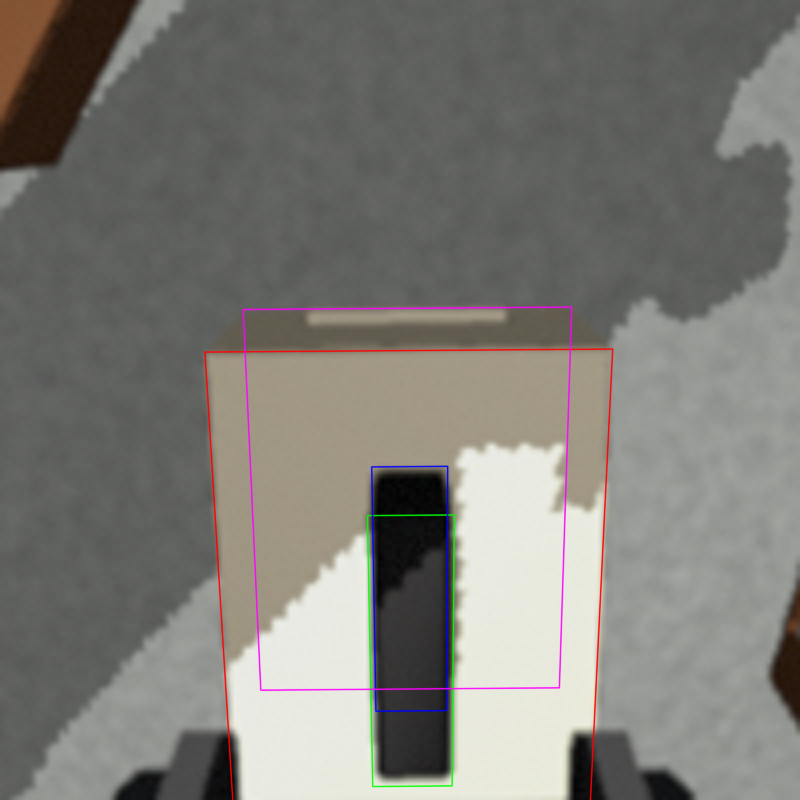

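```bash
python3 -m crank '[[0.5,[-0.19,-0.15,-2],[0,0,0.008]],[0.5,[0,0,-2],[0,0,0]],[0.5,[0,0,-2],[0,0,0]],[0.5,[0,0,-1.1],[0,0,0]],[0.5,[0,0,-0.3],[0,0,0]],[0.5,[0,0,0],[0,0,0]],[1,[0,0,0],[0,0,0]],[1,[0,0,0],[0,0,0]],[1,[0,0,0],[0,0,0]],[1,[0,0,0],[0,0,0]],[1,[0,0,0],[0,0,0]],[1,[0,0,0],[0,0,0]]]' 110
```

```text
clock: 15.5
position: [0.4766, -0.2662, 0.061]
ee_rot: [0.412, 0.574, -0.412, 0.576]
ft_force: [-0.8, -0.5, 6.9]
grip_width: 0.142
```

```bash
python3 -m crank '[[1,[0,0,1.5],[0,0,0]],[1,[0,0,3.5],[0,0,0]],[1,[0,0,4],[0,0,0]],[1,[0,0,4],[0,0,0]],[1,[1.18,3.44,0],[0,0,-0.0425]],[1,[1.18,3.44,0],[0,0,-0.0425]],[1,[1.18,3.44,0],[0,0,-0.0425]],[1,[1.18,3.44,0],[0,0,-0.0425]],[1,[1.18,3.44,0],[0,0,-0.0425]],[1,[1.18,3.44,0],[0,0,-0.0425]],[1,[1.18,3.44,0],[0,0,-0.0425]],[1,[1.18,3.44,0],[0,0,-0.0425]]]'
python3 -m crank '[[1,[0,0,0],[0,0,0]],[1,[0,0,0],[0,0,0]],[1,[0,0,0],[0,0,0]],[1,[0,0,0],[0,0,0]]]'
python3 - <<'E'
from h import *
p=viewer.camera("wrist"); save(p,"w9")
o=telemetry.get_obs();t=o["position"]; M=R.from_quat(o["ee_rot"]).as_matrix(); print(t,o["clock"],o["grip_width"],np.round(M,3))
y=np.degrees(np.arctan2(M[1,2],M[0,2]))+90; print(y)
c=t[:2]; d=np.array([.572,.009]); z=t[2]-.061
overlay(p,[box(d,-.7,.13,.11,.012),box(c,y,.094,.074,z+.056),box(c,y,.05,.014,z+.086),box(c,y,.094,.074,z),box(d,-.7,.084,.064,.031)],True,(195,80,250,187),3.2,"v9")
s=viewer.camera("top"); find(s,["cover_mid"])
E
```

```text
clock: 16.5
position: [0.5704, 0.0112, 0.19]
ee_rot: [0.504, 0.496, -0.504, 0.496]
ft_force: [1.1, -0.3, -1.1]
grip_width: 0.139
clock: 16.83
position: [0.5699, 0.0081, 0.1895]
ee_rot: [-0.504, -0.496, 0.504, -0.496]
ft_force: [0.1, -0.9, -1.5]
grip_width: 0.138
[0.56985384 0.00799667 0.18953021] 16.8833 0.1445043032974154 [[ 0.     1.    -0.016]
 [-0.001 -0.016 -1.   ]
 [-1.     0.     0.001]]
-0.8994783088447065
cover_mid 0.84 [ 576 -135   42] px [384 175]
cover_mid 0.71 [ 505 -401   41] px [483 201]
```

View pics/v9.png

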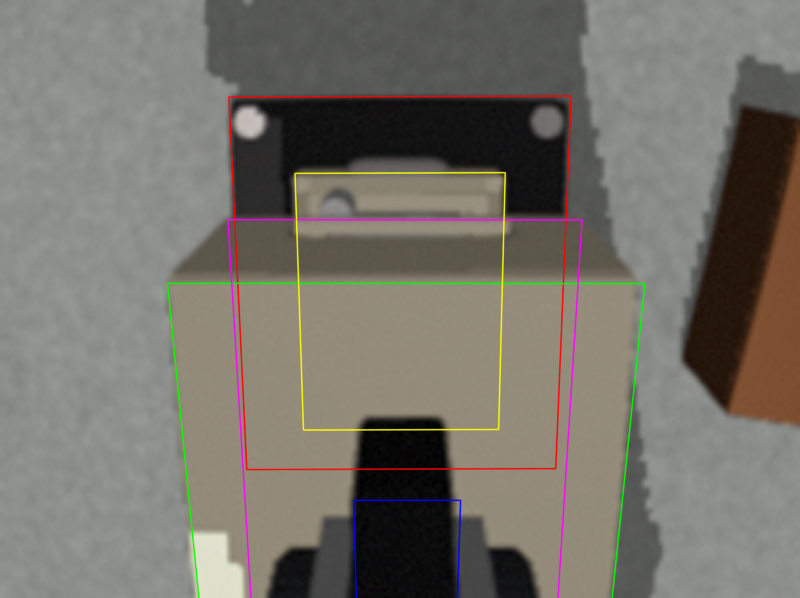

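```bash
python3 -m crank '[[1,[0.125,0.06,-2],[0,0,0]],[1,[0,0,-2],[0,0,0]],[1,[0,0,-2],[0,0,0]],[1,[0,0,-1.5],[0,0,0]],[1,[0,0,-1],[0,0,0]],[1,[0,0,0],[0,0,0]],[1,[0,0,0],[0,0,0]]]'
```

```text
clock: 17.57
position: [0.5712, 0.0098, 0.1046]
ee_rot: [-0.503, -0.497, 0.504, -0.496]
ft_force: [1.0, -0.9, -0.7]
grip_width: 0.137
```

```bash
python3 -m crank '[[1,[0,0,-0.3],[0,0,0]],[1,[0,0,-0.3],[0,0,0]],[1,[0,0,-0.2],[0,0,0]],[1,[0,0,0],[0,0,0]]]'
```

```text
clock: 17.9
position: [0.5712, 0.0101, 0.0963]
ee_rot: [-0.503, -0.497, 0.503, -0.497]
ft_force: [-0.1, -0.1, -1.6]
grip_width: 0.142
```

```bash
python3 -m crank '[[1,[0,-0.1,0],[0,0,0]],[1,[0,0,-0.2],[0,0,0]],[1,[0,0,-0.2],[0,0,0]],[1,[0,0,-0.1],[0,0,0]],[1,[0,0,0],[0,0,0]],[1,[0,0,0],[0,0,0]]]'
```

```text
clock: 18.4
position: [0.5712, 0.0092, 0.0913]
ee_rot: [-0.503, -0.497, 0.503, -0.497]
ft_force: [-1.0, 0.8, -0.3]
grip_width: 0.14
```

```bash
python3 -m crank '[[1,[0,0,-0.2],[0,0,0]],[1,[0,0,-0.1],[0,0,0]],[1,[0,0,0],[0,0,0]],[1,[0,0,0],[0,0,0]]]'; python3 -m crank '[[1,[0,0,-0.1],[0,0,0]],[1,[0,0,-0.1],[0,0,0]],[1,[0,0,0],[0,0,0]],[1,[0,0,0],[0,0,0]]]'
```

```text
clock: 18.73
position: [0.5711, 0.0092, 0.0885]
ee_rot: [-0.503, -0.497, 0.504, -0.497]
ft_force: [-2.2, -1.4, 2.6]
grip_width: 0.142
clock: 19.07
position: [0.5718, 0.0092, 0.0874]
ee_rot: [0.504, 0.496, -0.503, 0.497]
ft_force: [-2.1, 0.5, 10.7]
grip_width: 0.142
```

```bash
python3 -m crank '[[1,[0,0,-0.1],[0,0,0]],[1,[0,0,-0.1],[0,0,0]],[1,[0,0,-0.1],[0,0,0]],[1,[0,0,0],[0,0,0]]]'; python3 -m crank '[[1,[0,0,-0.15],[0,0,0]],[1,[0,0,-0.15],[0,0,0]],[1,[0,0,0],[0,0,0]]]';python3 -m crank '[[1,[0,0,-0.15],[0,0,0]],[1,[0,0,-0.15],[0,0,0]],[1,[0,0,0],[0,0,0]]]'
```

```text
clock: 19.4
position: [0.5716, 0.0093, 0.0841]
ee_rot: [0.504, 0.496, -0.503, 0.497]
ft_force: [-2.6, -0.6, 5.8]
grip_width: 0.139
clock: 19.65
position: [0.5712, 0.0093, 0.0803]
ee_rot: [0.503, 0.497, -0.503, 0.497]
ft_force: [-1.7, -0.4, 1.9]
grip_width: 0.14
clock: 19.9
position: [0.5707, 0.0092, 0.0765]
ee_rot: [-0.503, -0.497, 0.504, -0.496]
ft_force: [-1.4, 0.3, -4.0]
grip_width: 0.139
```

```bash
python3 -m crank '[[1,[0,0,-0.15],[0,0,0]],[1,[0,0,-0.15],[0,0,0]],[1,[0,0,0],[0,0,0]]]';python3 -m crank '[[1,[0,0,-0.15],[0,0,0]],[1,[0,0,-0.1],[0,0,0]],[1,[0,0,0],[0,0,0]]]'
```

```text
clock: 20.15
position: [0.5708, 0.0089, 0.0736]
ee_rot: [-0.503, -0.497, 0.504, -0.496]
ft_force: [-2.5, -2.0, -3.6]
grip_width: 0.138
clock: 20.4
position: [0.5713, 0.009, 0.073]
ee_rot: [-0.503, -0.496, 0.504, -0.497]
ft_force: [-7.8, -1.1, 9.3]
grip_width: 0.139
```

```bash
python3 -m crank '[[1,[0,0,-0.1],[0,0,0]],[1,[0,0,-0.07],[0,0,0]],[1,[0,0,0],[0,0,0]],[1,[0,0,0],[0,0,0]],[1,[0,0,0],[0,0,0]]]'
python3 - <<'E'
from h import *
p=viewer.camera("side"); o=telemetry.get_obs(); print(o["position"],o["ft_force"],np.round(R.from_quat(o["ee_rot"]).as_matrix(),3))
find(p,["cover_mid","spare_block"])
d=np.array([.572,.009])
overlay(p,[box(d,-.7,.13,.11,.012),box(d,-.7,.094,.074,.012),box(d,-.7,.094,.074,.068)],False,(230,130,140,100),5.6,"v10")
E
```

```text
clock: 20.82
position: [0.5714, 0.0091, 0.0729]
ee_rot: [-0.503, -0.496, 0.504, -0.497]
ft_force: [-15.4, -1.3, 26.8]
grip_width: 0.141
[0.57137235 0.00908333 0.07291915] [-15.73448159  -0.64898464  26.67859438] [[ 0.001  1.    -0.014]
 [-0.001 -0.014 -1.   ]
 [-1.     0.001  0.001]]
cover_mid 0.81 [ 505 -410   42] px [419 141]
cover_mid 0.6 [573  11  53] px [301 189]
spare_block 0.77 [573 253   1] px [226 251]
```

```bash
python3 -c "
from workcell import manip; print(manip.hand_in())"
```

```text
the job is handed in; nothing more can be done
None
```

The job is done and was handed in at about 21 s. The small-footed block is in the pocket, the lever is shut and the cream cover is snapped on. The arm is still pressing the cover down at about 27 N.

- **Block:** It took 29 N at full depth, and its outline matched the seated position in the picture.
- **Lever:** It stopped against its end stop (4 N). A later picture showed the arm lying along the dock beside the block's grip.
- **Cover:** Contact with the catches came about 16 mm above home. The push read at most 11 N between steps and then dropped, slightly negative, as the cover snapped in. It bottomed out where it should (tool height 73 mm) with the tool level. The side camera put the cover's centre at 53 mm, against 55 mm expected; it would be 71 mm if it were still resting on the catches.

**Checks that fell short:**
- The last side-view picture was refused because I had reached the 12-picture limit. That the cover is home all round therefore rests on the force, height and level readings, not on a final look.
- While pressing, there is also a sideways force of about 15 N. I saw a similar one when pressing the block down, so I took it as the arm flexing and did not correct it.
- The lever post was detected about 4 mm from where I calculated it should be, which is within the detector's error.

I did not touch the brown look-alikes, the larger block or the other things on the bench. I only rechecked the larger block at the end, and it was still in place.

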